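# Release a latched cassette from its dock and set it in the tray

### The job

Take the cassette with the straight bar handle out of the two-bay dock and set it down upright in the steel tray, clear of the dishes, without dropping it. It is held by a spring latch: press the steel tab hidden under its overhanging nose until the cassette pops up, then lift it out; a small bottle stands in front of the dock, so first move it out of the way and leave it standing upright on the worktop. Leave the cassette with the round knob latched in its bay, and leave the dishes and the tall bottle as they stand.

Things in the scene. Friction and masses are not known exactly. Their poses are not given: they have to be found in the camera images.
- dock: Grey two-bay dock, fixed, 123 x 198 mm, at most 72 mm high. Origin on the worktop midway between the bay centres; x points to its rear (the open front with the latch tabs faces -x), z up. Bay centres: x = 0, y = +45 mm (left) and -45 mm (right); either cassette may stand in either. Walls end 62 mm above the worktop, with 2 mm clearance round a cassette, which leaves straight up.
- tab_left (a point): Middle of the top face of the left latch's steel tab, 24 (x) x 30 mm (y), 20 mm above the worktop, 62 mm in front of the bay centre. It lies 57 mm below the underside of the cassette's nose and 18 mm behind the nose's front edge: to be reached only from the front with closed fingers tilted 30 to 45 degrees, pointing down and to the dock's rear. Axes as the dock's.
- tab_right (a point): The same for the right bay's latch tab.
- latch_left (a joint): Angle of the left latch, rad: 0 at rest, 0.26 fully pressed. Pressing the tab down (3 to 5 N, 6 to 7 mm) frees the cassette at about 0.16, surely at 0.22; a spring lifter then raises it 16 mm, where it stays free even when the tab is let go and springs back.
- latch_right (a joint): The same for the right latch.
- cassette_bar_handle (a point): Grip point of the cassette to take out: white block 66 x 60 x 65 mm (x, y, z), 0.22 kg, nose 60 mm wide and 10 mm thick standing 47 mm out of its front (-x) face, level with its top. Handle on top: grey bar 16 mm thick (x), 50 mm long (y), 34 mm high. The point is on the block's middle axis, 87 mm above its underside, 12 mm below the handle's top; 109 mm above the worktop when latched.
- cassette_knob_handle (a point): The same point of the other cassette, alike but with a round knob handle, 34 mm in diameter. It must stay latched in its bay.
- tray: Rectangular steel tray, fixed, rim 235 x 292 x 46 mm (x, y, z); origin under its centre. Flat floor 164 x 222 mm, 2 mm above the worktop; walls 44 mm high begin 92 mm (x) and 120 mm (y) from the centre.
- dishes_center (a point): Centre of a stack of round petri dishes, 65 mm in diameter (71 mm with offsets), 43 mm high, standing loose in the tray.
- bottle_small_center (a point): Centre of the small brown bottle with a black cap in front of the dock: 52 mm in diameter, 110 mm high, 0.15 kg; the point is 55 mm above its underside. The straight body can be gripped up to about 80 mm height.
- bottle_tall_center (a point): Centre of a tall white bottle, 66 mm in diameter, 154 mm high, standing between the dock and the tray; bystander.
- vortex_mixer: Vortex mixer, fixed, 160 mm high, on a wooden board; always at the same place (x 0.31 to 0.49, y -0.08 to 0.11 m). Origin under its middle. Its cable lies on the worktop between it and the dock: set nothing down there. The flat dark sheet (2 mm thick) behind it and behind the tall bottle is clear at x 0.60 to 0.73, y -0.18 to 0.05 m.

How it is judged:
By the outcome, as a careful person would: the job done as asked, in the order asked, and still so for the second after the job is handed in, with the robot touching nothing.
It also fails if it takes over 72 s, if anything falls off the work surface, if the arm or the gripper's body presses on something with over 40 N, if the wrist force passes 120 N, or if a joint passes its speed limit or range.

### The arm

A 7-joint arm with a two-finger parallel gripper is mounted at the origin on a cart in front of the work surface, level with it; the furniture and walls round the work are solid. World frame = base frame: x ahead of the robot, y to its left, z up, the work surface at z = 0. Lengths are in mm, angles in rad, forces in N, time in s.
With the tool pointing down it reaches from about 425 to 950 mm from the base axis. Payload 4.7 kg.
Tool frame: the origin (TCP) lies between the finger pads; the fingertips stand 19 mm ahead of it and the grasp point (between the pads) is the TCP; z points along the fingers, y is the line along which they close (so a half turn about z gives the same grasp; the last joint's range is limited). The gripper opens to 87 mm and grips with 3 to 60 N. Pads are 19 mm wide; open, the fingers measure 117 mm over their backs; the gripper's body (75 mm by 190 mm) begins 51 mm behind the grasp point.
Start: joints at [1.279, 0.469, -0.049, 1.532, 0.024, 1.141, -0.082], TCP at [175.401, -651.83, 241.573] pointing down, gripper open.
Joint ranges: [-2.59, 2.59], [-0.33, 1.99], [-1.39, 1.29], [0.1, 2.45], [-1.04, 4.18], [0.21, 1.99], [-2.66, 2.66]. Speed limits (rad/s): [2.57, 2.57, 3.14, 3.14, 3.14, 3.14, 3.14].

### API

Orientations are given as a rotation vector (axis times angle).
In Python, from rig import robot gives the robot as it stands. Calls block until the motion is done:
- robot.movep(position, orientation): joint-space move of the TCP to a pose.
- robot.servo_line(position, velocity=150, attitude=None): straight line of the TCP; attitude=None keeps the orientation; velocity is the mean speed in mm/s.
- robot.move_j(angles): joint-space move.
- robot.open() and robot.clamp(squeeze=None): open the fingers fully, or close them until they stop; squeeze is the grip in N (None keeps the last).
- robot.pause(seconds).
- robot.solve_ik(position, orientation): joint angles nearest the present ones, or None.
- robot.get_image(name): name is "side" or "top" or "wrist"; returns a dict with "image" (420x560x3 uint8, red, green, blue), "vertical_fov" (degrees; the focal length in pixels is half the picture's height over the tangent of half this angle, whatever the lens; pixels are square), "cx", "cy" (the principal point, pixels), "xyz" and "rotation" of the camera in the world; the wrist camera has in their place "mount" (4x4, takes a point from camera to tool coordinates, whose origin is the TCP and whose axes are the flange's). Camera axes: x right, y up, looking along -z (the intrinsics and any distortion apply to the point x, -y, -z); pixel columns grow to the right and rows downward; lengths in mm; the calibration is good to about 2 mm. A picture is of the moment at which its call begins: read the wrist's pose just before it. There is no depth.
A pose or a line that the arm cannot do raises robot.PlanningError and nothing moves.
- robot.finish_job(): hands the job in; it is judged then, once.
Readings, each from a call of its own:
- robot.get_time_s(): time.
- robot.get_joint_positions(): joint angles.
- robot.get_qd(): joint speeds.
- robot.get_tau(): joint torques, N m.
- robot.get_position(): TCP position.
- robot.get_orientation(): TCP orientation.
- robot.get_force(): force on the tool from outside, world axes, zero at the start.
- robot.get_wrist_torque(): the same for the moment, N m.
- robot.get_grip_width(): finger opening in mm.
- robot.get_grip_force(): force on a finger pad.
Only numpy, scipy, OpenCV 4.12 (cv2) and the standard library are available. Lean on these libraries where they do the work, as an engineer would, in place of code of your own. Each camera call takes 0.05 s, during which the arm holds its last target. There are 200 camera calls.

## Working session

There is one attempt and no reset: what is moved stays moved. The work goes in short steps, each a Python script; the robot and the scene stay as the last script left them, time stands still between calls to the robot, and variables do not carry over. Pictures are saved under pics/ and viewed, at most 14 in all, crops included, and the job is handed in when it is done.

```bash
ls; mkdir -p pics; python3 - <<'E'
from rig import robot
import cv2,numpy as np
np.set_printoptions(precision=3,suppress=True)
for n in ("side","top","wrist"):
    d=robot.get_image(n)
    cv2.imwrite(f"pics/{n}0.png",d["image"][:,:,::-1])
    print(n,{k:v for k,v in d.items() if k!="image"})
print(robot.get_orientation(),robot.get_position(),robot.get_time_s())
a=[cv2.imread(f"pics/{n}0.png") for n in ("side","top")]
E
```

```text
pics
side {'vertical_fov': 54.71918205020232, 'cx': 271.8357432137412, 'cy': 210.1196968787046, 'xyz': array([ 224.15 , 1016.736,  802.271]), 'rotation': array([ 0.196, -1.343, -2.59 ])}
top {'vertical_fov': 50.432030067778264, 'cx': 286.8830631437796, 'cy': 203.17580072890146, 'xyz': array([ 370.788,   22.317, 1465.97 ]), 'rotation': array([ 0.08 , -0.054, -1.55 ])}
wrist {'vertical_fov': 70.84208305844743, 'cx': 282.1618311361936, 'cy': 214.12122699198468, 'mount': array([[   0.002,    0.955,    0.296,   83.689],
       [   1.   ,   -0.002,   -0.001,   -0.719],
       [  -0.   ,    0.296,   -0.955, -144.185],
       [   0.   ,    0.   ,    0.   ,    1.   ]])}
[-3.113 -0.411  0.   ] [ 175.25  -651.407  240.742] 0.15
```

View pics/side0.png

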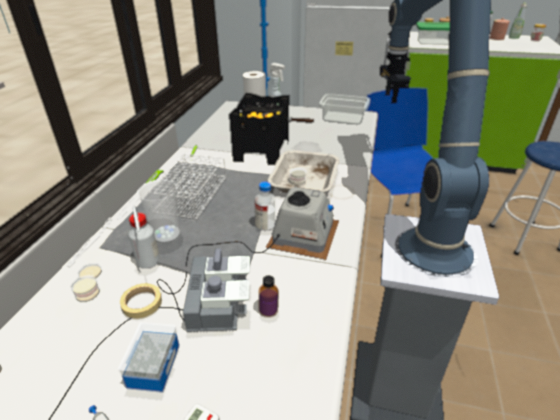

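View pics/top0.png

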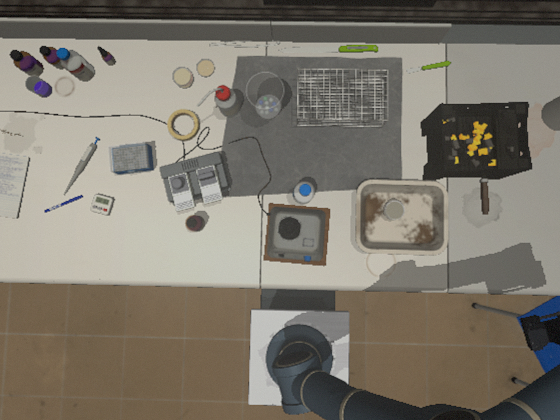

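```bash
cat > h.py <<'E'
import cv2,numpy as np
from scipy.spatial.transform import Rotation as R
def cam(d,pose=None):
    f=210/np.tan(np.radians(d["vertical_fov"]/2))
    if pose is None: return f,d["cx"],d["cy"],R.from_rotvec(d["rotation"]).as_matrix(),np.array(d["xyz"])
    M=d["mount"]; Rt=R.from_rotvec(pose[1]).as_matrix()
    return f,d["cx"],d["cy"],Rt@M[:3,:3],Rt@M[:3,3]+pose[0]
def ray(c,u,v):
    f,cx,cy,Rm,o=c; return o,Rm@np.array([(u-cx)/f,-(v-cy)/f,-1])
def onz(c,u,v,z):
    o,d=ray(c,u,v); return o+d*(z-o[2])/d[2]
def two(c1,p1,c2,p2):
    o1,d1=ray(c1,*p1);o2,d2=ray(c2,*p2)
    s=np.linalg.lstsq(np.stack([d1,-d2],1),o2-o1,rcond=None)[0]
    a,b=o1+s[0]*d1,o2+s[1]*d2; return (a+b)/2,np.linalg.norm(a-b)
def proj(c,p):
    f,cx,cy,Rm,o=c; q=Rm.T@(np.asarray(p)-o); return cx+f*q[0]/-q[2],cy-f*q[1]/-q[2]
E
python3 - <<'E'
import cv2,numpy as np
t=cv2.imread("pics/top0.png")[140:240,150:250]
s=cv2.imread("pics/side0.png")[235:335,175:295]
cv2.imwrite("pics/crop1.png",np.hstack([cv2.resize(t,(400,400),interpolation=2),cv2.resize(s,None,fx=3.3,fy=4,interpolation=2)]))
E
```

```text
(no output)
```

View pics/crop1.png

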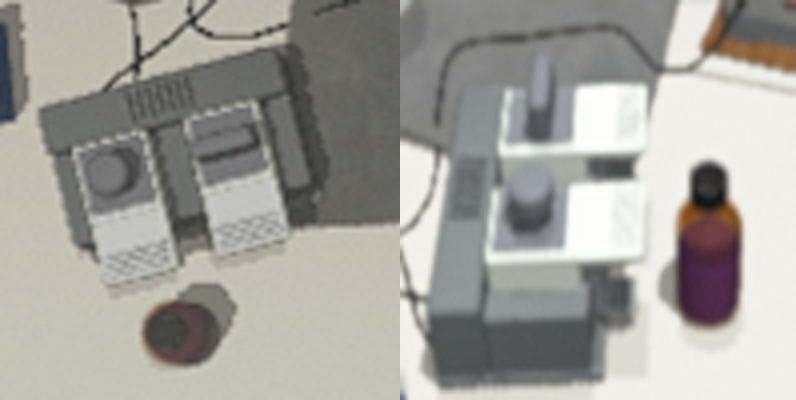

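```bash
cat > m.py <<'E'
from h import *
from rig import robot
np.set_printoptions(precision=1,suppress=True)
d=robot.get_image("top");c=cam(d);s=cam(robot.get_image("side"))
def P(u,v,z): return onz(c,150+u/4,140+v/4,z)[:2]
W=np.array([P(104,285,87),P(180,268,87),P(215,255,87),P(287,240,87),P(72,148,87),P(148,130,87),P(185,118,87),P(255,100,87)])
L=np.array([[-80,75],[-80,15],[-80,-15],[-80,-75],[33,75],[33,15],[33,-15],[33,-75]],float)
A=W-W.mean(0);B=L-L.mean(0)
th=np.arctan2((B[:,0]*A[:,1]-B[:,1]*A[:,0]).sum(),(A*B).sum())
Rm=np.array([[np.cos(th),-np.sin(th)],[np.sin(th),np.cos(th)]])
t=W.mean(0)-Rm@L.mean(0)
print("dock",t,np.degrees(th));print((W-(L@Rm.T+t)))
print("bottle",P(168,335,110),two(c,(192,223.7),s,(269,278)))
print("tall",onz(c,305,188,154),"dishes",onz(c,393,209,45))
hsv=cv2.cvtColor(d["image"],cv2.COLOR_RGB2HSV)
for a in [(354,181),(447,181),(447,253),(354,253)]: print("tray corner",onz(c,*a,46))
print("mixer",onz(c,298,235,0))
E
python3 m.py
python3 - <<'E'
import cv2,numpy as np
t=cv2.imread("pics/top0.png")[165:275,335:465]
cv2.imwrite("pics/crop2.png",cv2.resize(t,None,fx=5,fy=5,interpolation=2))
E
```

```text
dock [552.2 340.1] 15.291824698435494
[[ 1.  -0.4]
 [-0.4 -1.3]
 [ 2.3  0.7]
 [-0.7  2.8]
 [-1.1 -0.5]
 [-1.6 -1.8]
 [ 0.5 -1.5]
 [-0.   1.8]]
bottle [417.6 334.3] (array([419.7, 335.8, 105.1]), np.float64(3.5692812163109413))
tall [528.6  -7.3 154. ] dishes [ 479.8 -290.8   45. ]
tray corner [ 567.2 -166.1   46. ]
tray corner [ 572.7 -462.2   46. ]
tray corner [ 344.2 -460.    46. ]
tray corner [ 337.9 -168.    46. ]
mixer [391.6   9.5   0. ]
```

View pics/crop2.png

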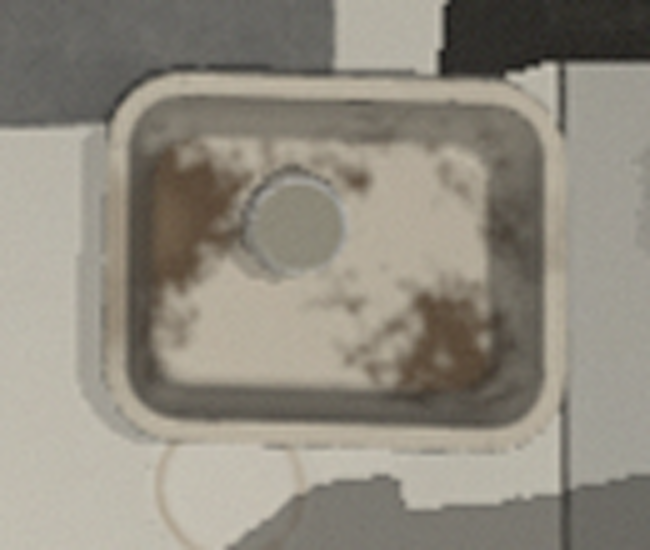

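```bash
cat >> h.py <<'E'
YAW=np.radians(15.3); DO=np.array([552.2,340.1,0.])
def RZ(a): return R.from_euler('z',a)
def down(phi): return (RZ(phi)*R.from_euler('x',np.pi)).as_rotvec()
def tilt(phi,t,sgn=1):
    # tool z tilted by t from down towards direction phi; sgn=1 camera side rear/up
    z=np.array([np.cos(phi)*np.sin(t),np.sin(phi)*np.sin(t),-np.cos(t)]); y=sgn*np.array([np.sin(phi),-np.cos(phi),0])
    return R.from_matrix(np.stack([np.cross(y,z),y,z],1)).as_rotvec()
def W(l,yaw=None,o=None):
    return RZ(YAW if yaw is None else yaw).apply(np.array(l,float))+(DO if o is None else o)
E
python3 - <<'E'
from h import *
from rig import robot
np.set_printoptions(precision=2,suppress=True)
for k in (0,np.pi):
    for n,p,o in [("view",[480,320,330],down(YAW+k)),("bottle",[418,334,70],down(YAW+k)),("put",[375,490,70],down(YAW+k)),
      ("press",W([-75,-45,42]),tilt(YAW,np.pi/4,1 if k==0 else -1)),("press0",W([-160,-45,130]),tilt(YAW,np.pi/4,1 if k==0 else -1)),
      ]: print(n,k,robot.solve_ik(p,o))
for k in (np.pi/2,-np.pi/2):
    for n,p,o in [("grip",W([0,-45,128]),down(YAW+k)),("lift",W([0,-45,300]),down(YAW+k)),("tray",[460,-378,91],down(k)),("trayhi",[460,-378,300],down(k)),("mid",[560,0,300],down(k))]:
        print(n,k,robot.solve_ik(p,o))
E
```

```text
view 0 [ 0.24  0.56 -1.33  1.61  0.55  1.41 -2.45]
bottle 0 [-0.17  0.59 -0.76  1.99  0.56  0.79 -2.57]
put 0 [-0.95  0.56 -0.05  1.82  0.04  0.76 -2.32]
press 0 [-0.25  0.63 -0.61  2.41  2.29  0.85  2.11]
press0 0 None
view 3.141592653589793 [ 0.17  0.47 -1.17  1.61  0.44  1.36  0.78]
bottle 3.141592653589793 [ 0.08  0.81 -1.18  1.97  0.9   1.02  0.29]
put 3.141592653589793 [-0.23  0.92 -1.19  1.78  0.95  1.14  0.1 ]
press 3.141592653589793 [ 0.16  0.96 -1.19  2.39  2.18  1.22 -0.63]
press0 3.141592653589793 None
grip 1.5707963267948966 [ 0.13  0.77 -1.05  1.7   0.73  1.12 -0.87]
lift 1.5707963267948966 [ 0.12  0.55 -1.01  1.52  0.47  1.34 -0.67]
tray 1.5707963267948966 [ 0.91  0.54 -0.39  1.85  0.28  0.81  0.37]
trayhi 1.5707963267948966 [ 0.96  0.33 -0.45  1.64  0.15  1.21  0.48]
mid 1.5707963267948966 [ 0.54  0.33 -0.78  1.7   0.25  1.21 -0.3 ]
grip -1.5707963267948966 [ 0.19  0.85 -1.18  1.69  0.84  1.2   2.19]
lift -1.5707963267948966 [ 0.19  0.63 -1.18  1.51  0.58  1.39  2.39]
tray -1.5707963267948966 [ 0.45  0.51  0.22  1.88 -0.15  0.77 -2.39]
trayhi -1.5707963267948966 [ 0.5   0.29  0.14  1.66 -0.04  1.19 -2.48]
mid -1.5707963267948966 [ 0.84  0.54 -1.31  1.69  0.54  1.34  2.58]
```

```bash
python3 - <<'E'
from h import *
from rig import robot
np.set_printoptions(precision=2,suppress=True)
robot.movep([490,325,330],down(YAW+np.pi))
print(robot.get_time_s(),robot.get_joint_positions())
p=(robot.get_position(),robot.get_orientation())
d=robot.get_image("wrist"); cv2.imwrite("pics/w1.png",d["image"][:,:,::-1])
np.savez("w1.npz",p=p[0],o=p[1])
for t in (35,40,45):
  for az in (-25,-10,0,10):
    for sg in (1,-1):
      o=tilt(YAW+np.radians(az),np.radians(t),sg); z=R.from_rotvec(o).apply([0,0,1]); h=z.copy();h[2]=0;h/=np.linalg.norm(h)
      q=W([-64,-45,25])-19*z
      r=[robot.solve_ik(q-b*z,o) is not None for b in (-4,0,30,50,70)]+[robot.solve_ik(q-b*h+[0,0,u],o) is not None for b,u in((40,0),(40,80),(60,120),(80,200))]
      print(t,az,sg,np.array(r).astype(int))
E
```

```text
3.8333 [ 0.16  0.5  -1.17  1.58  0.47  1.37  0.77]
35 -25 1 [1 1 1 1 1 1 1 1 0]
35 -25 -1 [1 1 1 1 1 1 1 1 1]
35 -10 1 [1 1 1 1 1 1 1 0 0]
35 -10 -1 [1 1 1 1 1 1 1 1 1]
35 0 1 [1 1 1 1 1 1 1 0 0]
35 0 -1 [1 1 1 1 1 1 1 1 1]
35 10 1 [1 1 1 1 1 1 1 0 1]
35 10 -1 [1 1 1 1 1 1 1 1 1]
40 -25 1 [1 1 1 1 1 1 1 1 1]
40 -25 -1 [1 1 1 1 1 1 1 1 1]
40 -10 1 [1 1 1 1 1 1 1 1 0]
40 -10 -1 [1 1 1 1 1 1 1 1 1]
40 0 1 [1 1 1 1 0 0 1 1 0]
40 0 -1 [1 1 1 1 1 1 1 1 1]
40 10 1 [1 1 1 0 0 0 0 0 0]
40 10 -1 [1 1 1 0 0 0 1 1 1]
45 -25 1 [1 1 1 1 1 1 1 1 1]
45 -25 -1 [1 1 1 1 1 1 1 1 1]
45 -10 1 [1 1 1 1 1 1 1 1 0]
45 -10 -1 [1 1 1 1 1 1 1 1 1]
45 0 1 [1 1 1 0 0 0 0 0 0]
45 0 -1 [1 1 1 0 0 0 0 0 1]
45 10 1 [0 0 0 0 0 0 0 0 0]
45 10 -1 [0 0 0 0 0 0 0 0 0]
```

View pics/w1.png

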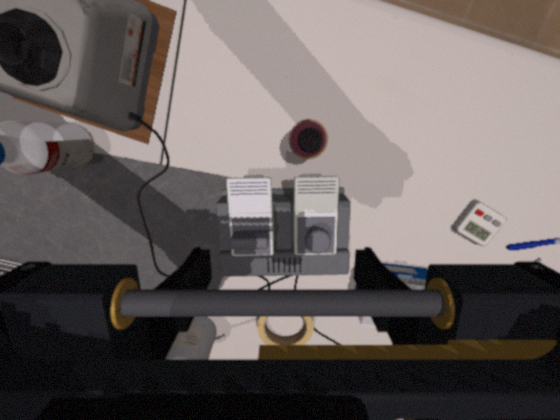

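```bash
python3 - <<'E'
from h import *
from rig import robot
np.set_printoptions(precision=1,suppress=True)
d=robot.get_image("wrist");c=cam(d,(robot.get_position(),robot.get_orientation()))
px=[(338,177),(294,177),(270,178),(228,178),(337,254),(296,254),(274,255),(231,255)]
g=cv2.cvtColor(d["image"],cv2.COLOR_RGB2GRAY)
px=cv2.cornerSubPix(g,np.array(px,np.float32).reshape(-1,1,2),(3,3),(-1,-1),(3,30,.01)).reshape(-1,2);print(px)
Wp=np.array([onz(c,*p,87)[:2] for p in px])
L=np.array([[-80,75],[-80,15],[-80,-15],[-80,-75],[33,75],[33,15],[33,-15],[33,-75]],float)
A=Wp-Wp.mean(0);B=L-L.mean(0)
th=np.arctan2((B[:,0]*A[:,1]-B[:,1]*A[:,0]).sum(),(A*B).sum())
Rm=RZ(th).as_matrix()[:2,:2];t=Wp.mean(0)-Rm@L.mean(0)
print("dock",t,np.degrees(th));print((Wp-(L@Rm.T+t))@Rm)
print("cap",onz(c,310,139,110))
m=((g<70)*255).astype(np.uint8)[110:175,280:340];n,l,s,ce=cv2.connectedComponentsWithStats(m);print(s,ce+[280,110])
E
```

```text
[[336.7 177.3]
 [294.2 179.2]
 [269.4 178.7]
 [227.7 177.2]
 [335.7 252.2]
 [294.3 254.5]
 [271.9 254.6]
 [231.1 254.3]]
dock [556.2 344.3] 16.097958678875923
[[ 1.5 -2.9]
 [ 3.4  0.9]
 [ 2.3 -1.8]
 [-0.4  3.2]
 [-3.4  0.2]
 [-0.6  1. ]
 [-0.9 -1.1]
 [-2.   0.5]]
cap [422.6 341.2 110. ]
[[   0    0   60   65 2882]
 [  10   10   35   39 1018]] [[310.5 143. ]
 [306.7 139.1]]
```

```bash
sed -i 's/^YAW=.*/YAW=np.radians(15.7); DO=np.array([554.,342.,0.])/' h.py; python3 - <<'E'
from h import *
from rig import robot
np.set_printoptions(precision=1,suppress=True)
o=down(YAW+np.pi)
robot.movep([420,338,160],o)
robot.servo_line([420,338,68],150)
robot.clamp(15)
print(robot.get_grip_width(),robot.get_grip_force(),robot.get_position())
robot.servo_line([405,345,90],150)
robot.servo_line([375,490,90],200)
print(robot.get_grip_width(),robot.get_force())
robot.servo_line([375,490,69],60)
robot.open()
robot.servo_line([375,490,180],200)
print(robot.get_time_s(),robot.get_joint_positions())
s=robot.get_image("side");t=robot.get_image("top")
a=cv2.resize(s["image"][220:345,165:320],None,fx=3,fy=3);b=cv2.resize(t["image"][140:265,100:220],None,fx=3,fy=3)
cv2.imwrite("pics/b1.png",np.hstack([a,b])[:,:,::-1])
E
```

```text
52.14387515116163 14.871767268050462 [420.  338.3  68.2]
51.739550944023286 [ 0.7 -0.6 -0.6]
9.475 [-0.3  0.7 -1.   1.7  0.6  1.1  0.4]
```

View pics/b1.png

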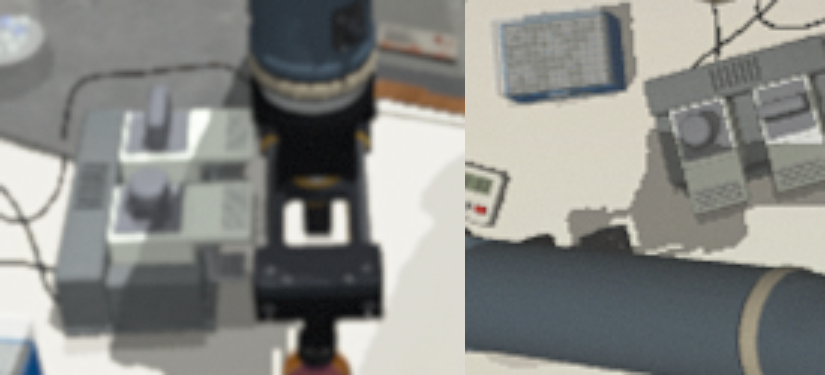

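```bash
cat >> h.py <<'E'
def press_pose(t,az,cx=-69.,cz=22.,cy=-45.):
    phi=YAW+np.radians(az);t=np.radians(t);o=tilt(phi,t,-1);Rm=R.from_rotvec(o)
    z=Rm.apply([0,0,1]); h=np.array([np.cos(phi),np.sin(phi),0]); u=h*np.cos(t)+np.array([0,0,np.sin(t)])
    return W([cx,cy,cz])+9.5*u-19*z,o,z,h
E
python3 - <<'E'
from h import *
from rig import robot
for t,az in [(42,0),(43,0),(44,0),(45,0),(43,-4),(44,-4),(45,-4),(45,-7)]:
    q,o,z,h=press_pose(t,az)
    print(t,az,[int(robot.solve_ik(q+v,o) is not None) for v in [np.array([0,0,-8.]),0*z,-20*z,-40*z,-60*z,-80*z,-100*z,-20*h,-40*h,-40*h+[0,0,60],-40*h+[0,0,120],-60*h+[0,0,150]]])
E
```

```text
42 0 [1, 1, 1, 1, 1, 0, 0, 1, 0, 1, 1, 1]
43 0 [1, 1, 1, 1, 0, 0, 0, 1, 0, 1, 1, 1]
44 0 [1, 1, 1, 1, 0, 0, 0, 1, 0, 0, 1, 1]
45 0 [1, 1, 1, 1, 0, 0, 0, 1, 0, 0, 1, 1]
43 -4 [1, 1, 1, 1, 1, 0, 0, 1, 1, 1, 1, 1]
44 -4 [1, 1, 1, 1, 0, 0, 0, 1, 1, 1, 1, 1]
45 -4 [1, 1, 1, 1, 0, 0, 0, 1, 0, 0, 1, 1]
45 -7 [1, 1, 1, 1, 1, 0, 0, 1, 1, 1, 1, 1]
```

```bash
cat > p.py <<'E'
from h import *
from rig import robot
np.set_printoptions(precision=1,suppress=True)
q,o,z,h=press_pose(44,-5)
robot.servo_line([375,470,240],250)
robot.clamp(10)
U=np.array([0,0,1.])
robot.movep(q-60*h+150*U,o)
robot.servo_line(q-40*h+60*U,200,o)
robot.servo_line(q-40*z,150,o)
robot.servo_line(q-3*z,80,o)
print(robot.get_time_s(),robot.get_position(),q,robot.get_force(),robot.get_grip_width())
E
python3 p.py; python3 - <<'E'
from rig import robot
import cv2,numpy as np
s=robot.get_image("side");w=robot.get_image("wrist")
a=cv2.resize(s["image"][220:345,165:320],None,fx=3,fy=3);b=cv2.resize(w["image"],(500,375))
cv2.imwrite("pics/b2.png",np.hstack([a[:, :300],b])[:,:,::-1])
E
```

```text
14.1167 [491.2 278.5  44.5] [493.5 278.8  42.3] [-0.4 -0.   0.7] 0.4770848950252292
```

View pics/b2.png

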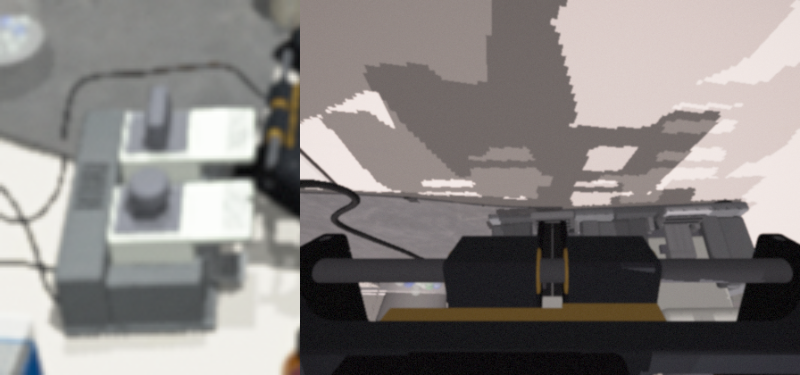

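```bash
python3 - <<'E'
from h import *
from rig import robot
np.set_printoptions(precision=1,suppress=True)
q,o,z,h=press_pose(44,-5)
f0=robot.get_force()
g0=robot.get_image("side")["image"][220:300,195:240].astype(int)
for k in range(14):
    p=q+np.array([0,0,1.-k])
    try: robot.servo_line(p,30,o)
    except Exception as e: print(e);break
    f=robot.get_force()-f0
    g=robot.get_image("side")["image"][220:300,195:240].astype(int)
    df=abs(g-g0).mean()
    print(k,robot.get_position()[2],f,round(df,2))
    if np.linalg.norm(f)>14 or df>6: break
print(robot.get_time_s())
cv2.imwrite("pics/b3.png",cv2.resize(robot.get_image("side")["image"][220:345,165:320],None,fx=3,fy=3)[:,:,::-1])
E
```

```text
0 43.33597976722008 [ 0.1 -0.7 -0.4] 0.69
1 42.19373625796356 [ 0.3 -0.1  0.1] 0.68
2 41.29336574499677 [ 0.2  0.1 -0.4] 0.69
3 40.4789410842269 [ 0.3 -1.1  2.5] 0.73
4 39.30647888209129 [ 0. -1.  3.] 0.84
5 38.17054248744856 [-0.9 -0.6  3.5] 0.88
6 37.15061830749455 [-0.6 -0.8  3.4] 0.94
7 36.18542272732995 [-1.8 -1.1  3.5] 0.96
8 35.15495128418686 [-1.9 -1.   3.3] 0.98
9 34.12108007788002 [-0.7 -0.2  2.7] 9.84
17.2667
```

View pics/b3.png

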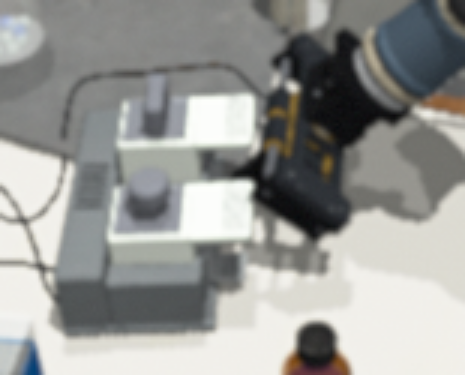

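```bash
python3 - <<'E'
from h import *
from rig import robot
np.set_printoptions(precision=1,suppress=True)
q,o,z,h=press_pose(44,-5);U=np.array([0,0,1.])
robot.servo_line(q-9*U,30,o);robot.pause(0.3)
print(robot.get_force())
robot.servo_line(q-5*U-15*z,60,o)
robot.servo_line(q-40*z,100,o)
robot.servo_line(q-40*h+60*U,150,o)
robot.servo_line(q-60*h+170*U,200,o)
robot.open()
robot.movep(W([0,-45,250]),down(YAW+np.pi/2))
print(robot.get_time_s(),robot.get_joint_positions())
P=robot.get_position(),robot.get_orientation()
d=robot.get_image("wrist");np.savez("w2.npz",p=P[0],o=P[1])
s=robot.get_image("side")["image"][220:345,165:320];cv2.imwrite("pics/s2.png",s[:,:,::-1])
cv2.imwrite("pics/w2.png",d["image"][:,:,::-1])
cv2.imwrite("pics/w2v.png",np.hstack([d["image"],cv2.resize(s,(240,194)) if 0 else cv2.copyMakeBorder(cv2.resize(s,(240,194)),0,226,0,0,0)])[:,:,::-1])
E
```

```text
[-2.6 -0.3  3.1]
22.4333 [-0.   0.5 -0.7  1.6  0.4  1.2 -0.6]
```

View pics/w2v.png

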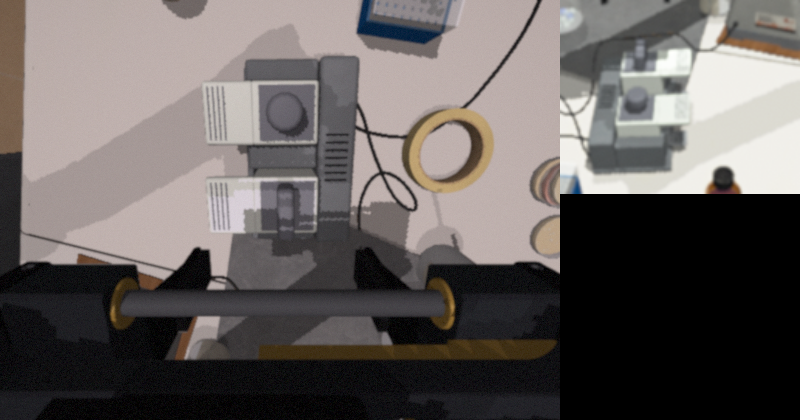

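```bash
python3 - <<'E'
from h import *
from rig import robot
np.set_printoptions(precision=1,suppress=True)
P=np.load("w2.npz");d=robot.get_image("wrist");c=cam(d,(P["p"],P["o"]))
print(P["p"],proj(c,P["p"]))
L=lambda p:RZ(-YAW).apply(p-DO)
print("handle top",L(onz(c,287,198,137)),L(onz(c,287,198,121)))
print("pred handle",proj(c,W([0,-45,137])),"knob top",proj(c,W([0,45,121])))
for n,l in [("nose",[-80,-45,103]),("nose latched",[-80,-45,87]),("knobnose",[-80,45,87]),("rear",[33,-45,103]),("rear latched",[33,-45,87]),("rearknob",[33,45,87])]: print(n,proj(c,W(l)))
s=cam(robot.get_image("side"))
for z in(121,137): print("side handle top",np.array(proj(s,W([0,-45,z])))-[165,220])
E
python3 - <<'E'
import cv2
s=cv2.imread("pics/s2.png");w=cv2.imread("pics/w2.png")[40:250,190:350]
import numpy as np
cv2.imwrite("pics/v3.png",np.hstack([cv2.resize(w,(420,551),interpolation=2),cv2.copyMakeBorder(cv2.resize(s[:100,20:110],(378,420),interpolation=2),0,131,0,0,0)]))
E
```

```text
[565.1 298.7 249.4] (np.float64(278.20861315885486), np.float64(279.51083577697494))
handle top [  5.2 -27.  137. ] [  5.5 -31.  121. ]
pred handle (np.float64(281.0769244343464), np.float64(217.12208921090507)) knob top (np.float64(281.46708192963257), np.float64(113.48833652336914))
nose (np.float64(203.00584454332704), np.float64(206.5763971417208))
nose latched (np.float64(206.83135960230936), np.float64(202.50708696460578))
knobnose (np.float64(200.25733451278862), np.float64(114.09699785225384))
rear (np.float64(313.48820588388554), np.float64(207.04010502185866))
rear latched (np.float64(311.9946299240025), np.float64(202.94888684451226))
rearknob (np.float64(315.11954758930494), np.float64(114.58939405164888))
side handle top [52.7 33.9]
side handle top [52.1 29.1]
```

View pics/v3.png

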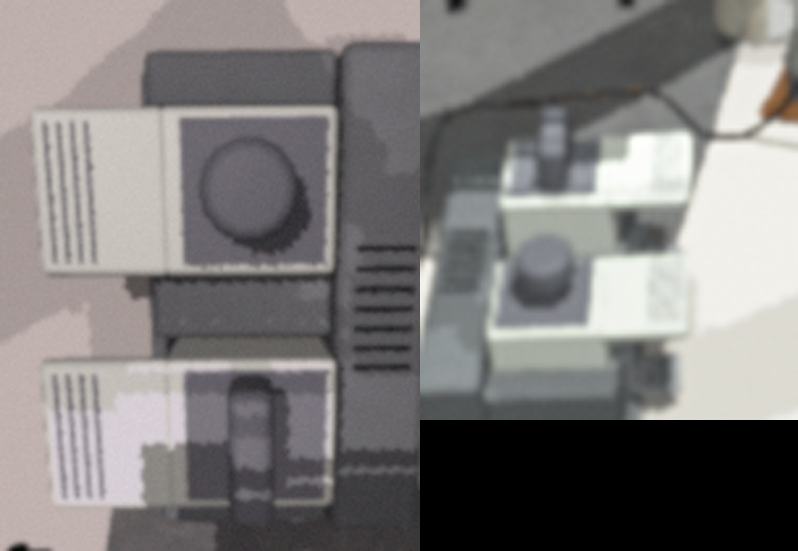

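```bash
python3 - <<'E'
from h import *
from rig import robot
np.set_printoptions(precision=2,suppress=True)
robot.servo_line(W([1.5,-44,160]),200,down(YAW+np.pi/2))
robot.servo_line(W([1.5,-44,127]),80)
f0=robot.get_force();t0=robot.get_wrist_torque()
robot.clamp(6)
print(robot.get_grip_width(),robot.get_grip_force(),RZ(-YAW).apply(robot.get_force()-f0),robot.get_wrist_torque()-t0,robot.get_position(),W([1.5,-44,127]),robot.get_time_s())
E
```

```text
16.20890133705016 5.997812817804515 [ 0.07 -1.4   0.82] [ 0.11 -0.05 -0.14] [567.39 300.06 127.01] [567.35 300.05 127.  ] 24.9333
```

```bash
python3 - <<'E'
from h import *
from rig import robot
np.set_printoptions(precision=2,suppress=True)
f0=robot.get_force()
robot.clamp(30)
for z in (135,150,175):
    robot.servo_line(W([1.5,-44,z]),60)
    print(z,robot.get_grip_width(),RZ(-YAW).apply(robot.get_force()-f0),robot.get_time_s())
    if np.linalg.norm(robot.get_force()-f0)>12: break
else:
    robot.servo_line(W([1.5,-44,305]),150)
    print(robot.get_force()-f0,robot.get_time_s())
    cv2.imwrite("pics/s4.png",robot.get_image("side")["image"][:,:,::-1])
    s=cam(robot.get_image("top"));print(onz(s,402.4,217.1,46),onz(s,394.4,209.4,45))
    try: print(robot.solve_ik([460,-378,91],down(np.pi/2)))
    except Exception as e: print(e)
E
```

```text
135 15.538508718356736 [-0.    0.75 -2.78] 25.4333
150 16.037119225371733 [ 0.34  0.67 -2.87] 25.8333
175 15.679327400034714 [ 0.58  0.32 -4.34] 26.4
[-0.67  0.62 -2.98] 27.4167
[ 454.51 -320.34   46.  ] [ 478.59 -295.26   45.  ]
[ 0.98  0.56 -0.48  1.84  0.34  0.82  0.32]
```

View pics/s4.png

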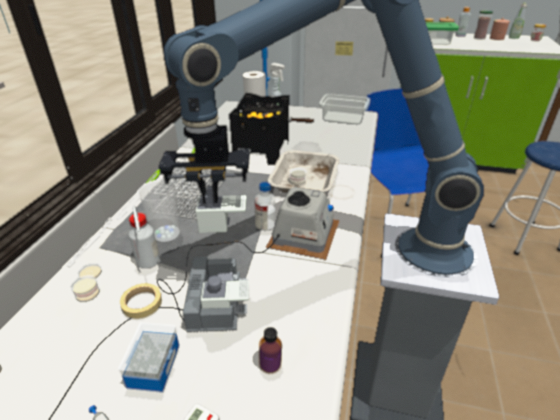

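```bash
python3 - <<'E'
from h import *
from rig import robot
np.set_printoptions(precision=2,suppress=True)
o=down(np.pi/2)
robot.servo_line([465,-381,305],220,o)
print(robot.get_time_s(),robot.get_position(),robot.get_grip_width())
robot.servo_line([465,-381,130],120)
robot.pause(.2)
d=robot.get_image("wrist")["image"];t=robot.get_image("top")["image"][165:275,335:465];s=robot.get_image("side")["image"][130:250,250:370]
x=np.zeros((420,800,3),np.uint8);x[:300,:400]=cv2.resize(d,(400,300));x[:330,410:800]=cv2.resize(t,(390,330));x[300:420,:120]=s
cv2.imwrite("pics/v5.png",x[:,:,::-1])
E
```

```text
30.8 [ 465.27 -380.34  305.08] 15.523765490405209
```

View pics/v5.png

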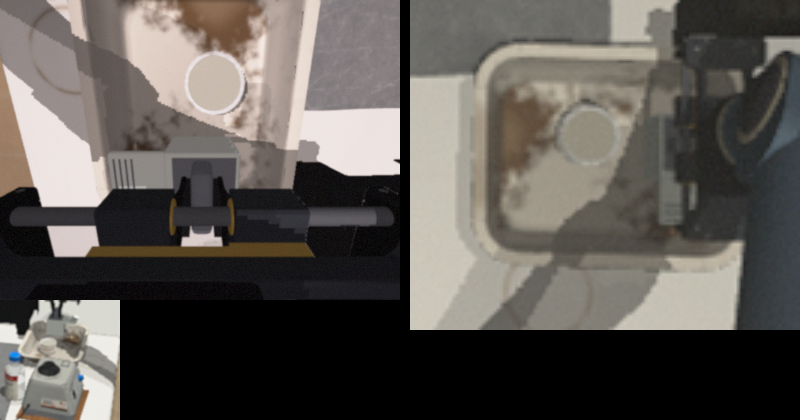

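The cassette hangs upright in the tray, about 20 mm clear of the dishes (at (215,83) in the wrist part of the picture). Next I lower it until it touches.

```bash
python3 - <<'E'
from h import *
from rig import robot
np.set_printoptions(precision=2,suppress=True)
robot.servo_line([465,-381,97],80);robot.pause(.2)
f0=robot.get_force()
for z in np.arange(96,86.5,-.75):
    robot.servo_line([465,-381,z],20)
    f=robot.get_force()-f0
    if f[2]>3: break
print(z,f,robot.get_position(),robot.get_time_s())
robot.clamp(3);robot.pause(.2)
robot.open();robot.pause(.2)
robot.servo_line([465,-381,140],60)
robot.servo_line([440,-381,300],200)
d=robot.get_image("wrist")["image"];s=robot.get_image("side")["image"]
robot.move_j([1.279,0.469,-0.049,1.532,0.024,1.141,-0.082])
t=robot.get_image("top")["image"][150:265,100:460]
print(robot.get_time_s())
x=np.zeros((560,800,3),np.uint8);x[:300,:400]=cv2.resize(d,(400,300));x[:300,400:]=cv2.resize(s[130:385,110:450],(400,300));x[304:560]=cv2.resize(t,(800,256))
cv2.imwrite("pics/v6.png",x[:,:,::-1])
E
```

```text
90.0 [-1.37  1.23  6.94] [ 465.08 -381.07   90.75] 35.7667
41.225
```

View pics/v6.png

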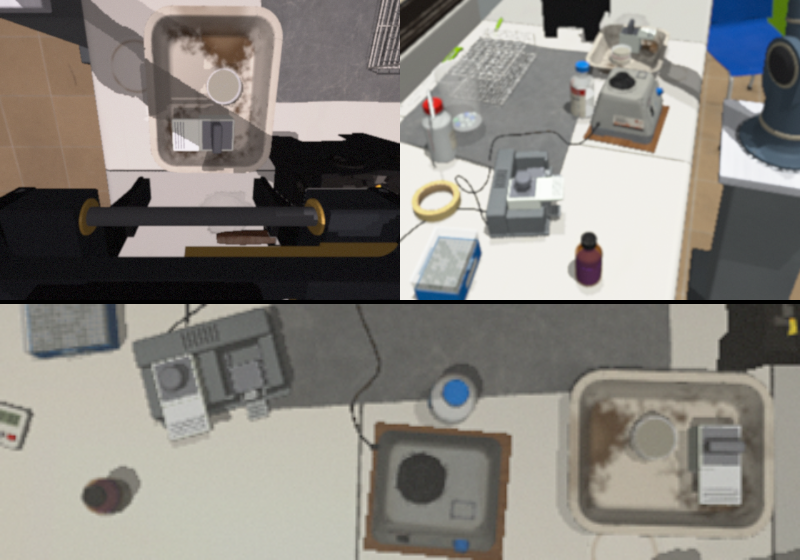

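The cassette stands upright in the tray, clear of the dishes. The small bottle is upright, the knob cassette is still in its bay, and the tall bottle hasn't moved.

```bash
python3 -c "
from rig import robot
print(robot.finish_job())"
```

```text
the job is handed in; nothing more can be done
None
```

I handed the job in at about 41 s: the bar-handle cassette is upright in the tray clear of the dishes, the small bottle stands upright on the worktop, and the last pictures show the knob cassette still in its bay and the dishes and tall bottle where they stood.

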